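# Turn a filter capacitor red line up and hold it aloft

## Robot

A 6-joint arm with a two-finger parallel gripper is mounted at the origin on the work surface. World frame = base frame: x ahead of the robot, y to its left, z up, the work surface at z = 0. Lengths are in m, angles in rad, forces in N, time in s.
With the tool pointing down it reaches from about 0.275 to 0.75 m from the base axis. Payload 10.2 kg.
Tool frame: the origin (TCP) lies at the very end of the fingers, on their centre line; the grasp point (between the pads) lies 19 mm behind it (manip.pinch_z is the distance from the TCP to the grasp point, in m); x points along the fingers, y is the direction in which the jaws open and shut, and the axes are right-handed (so a half turn about x gives the same grasp; the last joint's range is limited). The gripper opens to 85 mm and grips with 20 to 120 N. Pads are 22 mm wide; open, the fingers measure 114 mm over their backs; the gripper's body (76 mm by 85 mm) begins 54 mm behind the grasp point. The pads swing forward as they close: fully open they stand 13 mm farther back than shut.
Start: joints at [1.019, 0.313, 1.498, -0, 1.331, -0.223], TCP at [0.17, 0.497, 0.231] pointing down, gripper open.
Joint ranges: [-2.94, 2.94], [-0.97, 2.17], [0.19, 2.56], [-1.23, 4.37], [0.02, 3.11], [-2.88, 2.88]. Speed limits (rad/s): [2.39, 2.39, 3.01, 3.14, 3.14, 3.14].

## Interface

Orientations are given as a 3x3 rotation matrix whose columns are the frame's x, y, z axes.
In Python, from cell import manip gives the robot as it stands.
- The arm moves only by the shell command python3 -m creep 'ROWS' [FORCE]. ROWS is JSON, a list of rows, each a list of 3 entries, a list of its own where there are three numbers: the shift along the tool's x, y, z in m, then the turn, a rotation vector about the tool's x, y, z in degrees, then the gripper command: -1 is shut, 1 is fully open, values between are in proportion. In form: [[[x, y, z], [wx, wy, wz], jaw], ...]. A call has 1 to 10 rows; each row is the pose to reach, as a shift and turn from the pose measured when the call began, along the tool's axes at that moment; what a row does not reach only later rows make up. A row lasts 1/8 s, in which the tool goes at most 62.5 mm and 10.7 degrees, less where a joint would pass 70% of its speed; a pose out of reach is approached as far as the arm can. A call with a gripper value outside its range is refused whole. The fingers move at their own pace and stop on an object; FORCE is the grip in N (left out, the last holds). Time passes only in rows, so rows that repeat a pose let the fingers close. It gives the time, the measured TCP pose, the force and the opening at its end, in the units of the state.
- manip.get_state(): the state, without advancing time (a new reading comes with each control period).
- manip.grab_frame(name): name is "scene" or "top"; returns the picture (420x560x3 uint8, blue, green, red); there is no depth.
- manip.camera_model(name): a dict with "vfov" (degrees; the focal length in pixels is half the picture's height over the tangent of half this angle, whatever the lens; pixels are square), "cx", "cy" (the principal point, pixels), "rvec" (rotation vector, rad) and "tvec" (3), from world to camera coordinates, as OpenCV has them. Camera axes: x right, y down, z forward; pixel columns grow to the right and rows downward; lengths in m; the calibration is good to about 2 mm. A picture is of the moment at which its call begins. camera_model takes no time and is no camera call.
- manip.sign_off(): hands the job in, once; it reports no verdict.
The state is a dict: "time": time; "q": joint angles; "qvel": joint speeds; "joint_torque": joint torques, N m; "position": TCP position; "eef_rot": TCP orientation; "ft_force": force on the tool from outside, world axes, zero at the start; "ft_torque": the same for the moment, N m; "width": finger opening in m.
Only numpy, scipy, OpenCV 4.12 (cv2) and the standard library are available. Lean on these libraries where they do the work, as an engineer would, in place of code of your own. Each camera call takes 0.05 s, during which the arm holds its last target.

## Task

Roll the grey filter capacitor along the floor of the acrylic tray until its red polarity line is on top, and let it lie like that for a moment; do not lift it before the line is on top. Then pick it up and finish still holding it in the gripper, level and steady, with the red line on top and at least 11 cm of air between it and the tray floor, so that I can check its polarity and lugs. Do not disturb the other parts on the desk.

Things in the scene. Friction and masses are not known exactly. Their poses are not given: they have to be found in the camera images.
- capacitor_center (a point): centre of the capacitor, a grey cylinder 35 mm wide, 70 mm long, 60-130 g, lying in any heading, centre 17.5 mm above the tray floor. It rolls without slipping and soon stops. x: along it, to the end with a black disc and brass lugs. z: from the centre through the middle of the red line, a band 13 mm wide along the cylinder; z up = line on top. It starts about 75 degrees from the top, on one side.
- tray_floor (a point): centre of the flat floor of a fixed pale acrylic tray, 240 mm square; floor 16 mm above the desk, clear rim 4 mm thick, 6 mm above the floor. z up, x and y along its sides. Aluminium slide rails under it, 10 mm high, stick out 25 mm along y. Only the capacitor is in it.
- pot: bystander: steel volume pot standing shaft up, 24 mm wide (with 8 mm of orange tag to one side), 34 mm high; origin under its centre
- tin: bystander: round black rubber grommet tin, 71 mm wide, 32 mm high; origin under its centre
- jack: bystander: brass jack socket standing up, 22 mm wide, 26 mm high; origin under its centre
- mica: bystander: blue mica insulator pad lying flat, 45 x 34 x 4 mm; origin under its centre
- reel: bystander: reel with white flanges, 56 mm wide, 40 mm high; origin under its centre
- driver: bystander: screwdriver lying flat, 170 mm long; origin under its middle
Mind the look-alikes: they are no part of the job. Of the things that look like the part that bears capacitor_center, the larger one is meant.

How it is judged:
On the way:
1. the capacitor lies on the tray floor with its red line on top (angle between capacitor_center's own z axis and vertical below 0.35 rad and z of capacitor_center in the frame of tray_floor below 0.022 m and contact force between capacitor and tray above 0.1 N), for 0.3 s.
At the end, for the whole second after the job is handed in: The fingers hold the capacitor still (under 2 cm/s, 0.2 rad/s), its centre over 12 cm above the tray floor, its length level within 8.5 degrees, the middle of the red line within 20 degrees of straight up, nothing else touching it, and each bystander within 2 cm of its start (z of capacitor_center in the frame of tray_floor above 0.12 m and angle between capacitor_center's own z axis and vertical below 0.35 rad and angle between capacitor_center's own x axis and vertical between 1.42 and 1.72 rad and contact force between the fingers and capacitor above 1 N and contact force between each of tray, pot, tin, jack, mica, reel, driver and capacitor below 0.05 N and linear speed of capacitor below 0.02 m/s and angular speed of capacitor below 0.2 rad/s and distance of each of pot, tin, jack, mica, reel, driver from where it was at the start of the episode below 0.02 m); the arm keeps its last pose, push and grip.
It fails at once if the capacitor is lifted while its red line is not on top (z of capacitor_center in the frame of tray_floor above 0.04 m and angle between capacitor_center's own z axis and vertical above 0.5 rad).
It fails at once if another part on the desk is disturbed (moved more than 2 cm) (distance of any of pot, tin, jack, mica, reel, driver from where it was at the start of the episode above 0.02 m).
It also fails if it takes over 45 s, if anything falls off the work surface, if the arm or the gripper's body presses on something with over 40 N, if the wrist force passes 120 N, or if a joint passes its speed limit or range.

## Working session

There is one attempt and no reset: what is moved stays moved. The work goes in short steps, Python scripts to look and compute and a shell command to move; the robot and the scene stay as the last step left them, time stands still between calls to the robot, and variables do not carry over. Pictures are saved under pics/ and viewed, and the job is handed in when it is done.

```bash
ls; mkdir -p pics; python3 - <<'E'
from cell import manip
import cv2
for n in("scene","top"):
    cv2.imwrite(f"pics/{n}0.png",manip.grab_frame(n)); print(n,manip.camera_model(n))
print(manip.get_state(), manip.pinch_z)
E
```

```text
pics
scene {'vfov': 45.042727693037605, 'cx': 284.3098815816746, 'cy': 212.9349682775752, 'rvec': array([ 2.17697788,  1.32215255, -0.448102  ]), 'tvec': array([-0.27564398, -0.35599593,  1.58653382])}
top {'vfov': 57.47205552616889, 'cx': 280.00341794253353, 'cy': 203.60873530193533, 'rvec': array([ 2.14723313, -2.20268056,  0.13343673]), 'tvec': array([7.36366526e-04, 6.02152198e-01, 1.01727307e+00])}
{'time': 0.1, 'q': array([ 1.01860065e+00,  3.13384897e-01,  1.49834314e+00, -1.70702169e-05,
        1.33101324e+00, -2.23340483e-01]), 'qvel': array([-0.0010181 , -0.00055652, -0.00304268, -0.00057702, -0.00050514,
        0.0003327 ]), 'joint_torque': array([ 2.16815584e-03, -4.12896466e+01, -2.60141730e+01, -1.40309826e-04,
        2.97531456e-03, -2.26300966e-05]), 'position': array([0.16941754, 0.49667277, 0.23080375]), 'eef_rot': array([[-5.88398753e-04,  3.22955609e-01,  9.46413931e-01],
       [-9.86601801e-04,  9.46413447e-01, -3.22956057e-01],
       [-9.99999340e-01, -1.12376063e-03, -2.38239907e-04]]), 'ft_force': array([-0.13015214,  0.68273324,  1.0410677 ]), 'ft_torque': array([-0.05564307,  0.00739302, -0.02562121]), 'width': 0.08522371245943827} 0.0187
```

View pics/scene0.png

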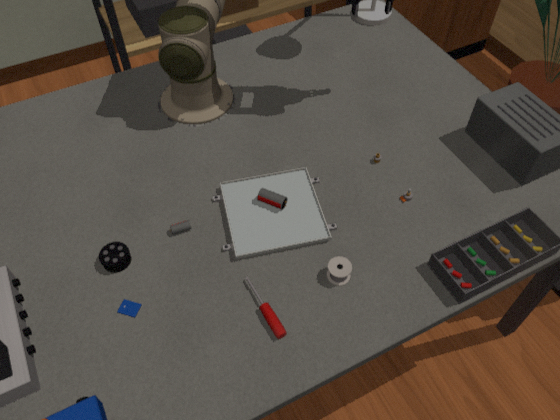

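View pics/top0.png

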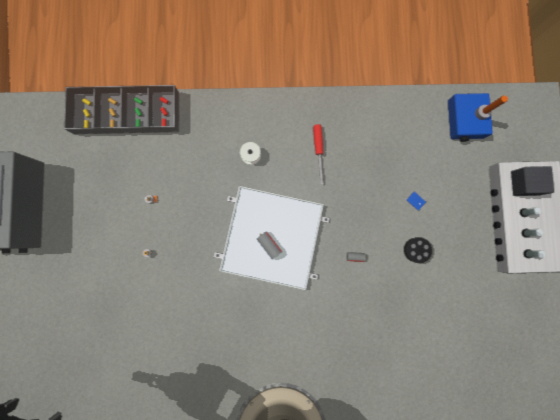

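Candidates are the grey cylinder in the tray (top 271,245; scene 272,199) and a smaller grey cylinder on the desk (top 357,257; scene 180,228). I choose the larger one in the tray and will check it with a crop.

```bash
cat > h.py <<'E'
import numpy as np, cv2
from cell import manip
def K(n):
    m=manip.camera_model(n); f=210/np.tan(np.radians(m['vfov'])/2)
    return np.array([[f,0,m['cx']],[0,f,m['cy']],[0,0,1]]),cv2.Rodrigues(m['rvec'])[0],np.array(m['tvec'])
def ray(n,u,v,z):
    k,R,t=K(n); c=-R.T@t; d=R.T@np.linalg.inv(k)@np.array([u,v,1.]); return c+d*(z-c[2])/d[2]
def proj(n,p):
    k,R,t=K(n); q=k@(R@np.array(p,float)+t); return q[:2]/q[2]
E
python3 - <<'E'
from h import *
a=cv2.imread("pics/top0.png")[180:295,210:335]; b=cv2.imread("pics/scene0.png")[160:260,205:340]
A=cv2.resize(a,(400,368),interpolation=cv2.INTER_CUBIC); 
b2=cv2.imread("pics/scene0.png")[179:219,247:297]; a2=cv2.imread("pics/top0.png")[225:265,246:296]
f=lambda x:cv2.resize(x,(400,320),interpolation=cv2.INTER_CUBIC)
cv2.imwrite("pics/crop0.png",np.hstack([f(a2),f(b2)]))
for n in("top","scene"): print(n,proj(n,[.17,.497,.231]),(-K(n)[1].T@K(n)[2]).round(3))
# tray corners, from top mask
im=cv2.imread("pics/top0.png"); g=im.min(2); m=(g>165).astype(np.uint8); m[:180]=0;m[295:]=0;m[:,:210]=0;m[:,335:]=0
m=cv2.morphologyEx(m,cv2.MORPH_OPEN,np.ones((5,5)))
c=max(cv2.findContours(m,0,2)[0],key=cv2.contourArea); h=cv2.convexHull(c)
r=cv2.minAreaRect(h); print(r)
P=[ray("top",*p,0.016) for p in cv2.boxPoints(r)]; print(np.round(P,4)); print("ctr",np.mean(P,0))
print([np.linalg.norm(P[i]-P[i-1]).round(4) for i in range(4)])
E
```

```text
top [ 41.02838847 406.06147985] [0.492 0.005 1.075]
scene [369.40083781  17.90626828] [ 1.234 -0.33   1.044]
((271.6438903808594, 237.4951171875), (87.65299987792969, 88.00221252441406), 12.094757080078125)
[[ 0.4223  0.1545  0.016 ]
 [ 0.6579  0.1009  0.016 ]
 [ 0.6005 -0.1367  0.016 ]
 [ 0.3666 -0.0774  0.016 ]]
ctr [0.51185423 0.01033169 0.016     ]
[np.float64(0.2385), np.float64(0.2416), np.float64(0.2444), np.float64(0.2413)]
```

View pics/crop0.png

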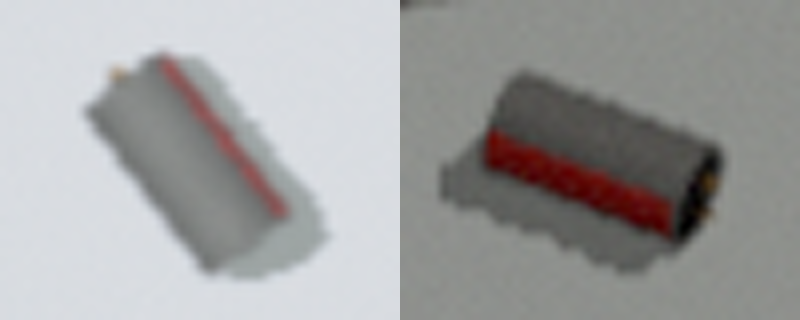

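The crop confirms the choice: the larger grey cylinder, with its lug end up-left in the top view and its red line on the right (+x,−y) side. It has to roll toward (−x,+y) by about 23 mm. Next I measure its pose.

```bash
cat >> h.py <<'E'
def cap(im,lo=(225,265,246,296),zt=0.0335,thr=160):
    r0,r1,c0,c1=lo; S=8
    a=cv2.resize(im[r0:r1,c0:c1],None,fx=S,fy=S,interpolation=cv2.INTER_CUBIC).astype(int)
    g=a.min(2); m=(g<thr).astype(np.uint8)
    m=cv2.morphologyEx(m,cv2.MORPH_OPEN,np.ones((25,25)))
    c=max(cv2.findContours(m,0,2)[0],key=cv2.contourArea)
    r=cv2.minAreaRect(c); bx=cv2.boxPoints(r)
    f=lambda p:((p[0]+.5)/S-.5+c0,(p[1]+.5)/S-.5+r0)
    P=np.array([ray("top",*f(p),zt) for p in bx])
    red=((a[...,2]-a[...,1]>45)).astype(np.uint8)
    R=None
    cs=cv2.findContours(red,0,2)[0]
    if cs:
        rc=cv2.minAreaRect(max(cs,key=cv2.contourArea)); R=np.array([ray("top",*f(p),zt) for p in cv2.boxPoints(rc)])
    v=a.astype(np.uint8).copy(); cv2.drawContours(v,[bx.astype(int)],0,(0,255,0),1)
    if cs: cv2.drawContours(v,[cv2.boxPoints(rc).astype(int)],0,(255,0,0),1)
    return P,R,v
def rep(P):
    e=[P[1]-P[0],P[2]-P[1]]; L=[np.linalg.norm(x) for x in e]; i=int(L[1]>L[0]); d=e[i]/L[i]
    if d[0]<0:d=-d
    return P.mean(0).round(4),np.degrees(np.arctan2(d[1],d[0])).round(1),np.round(sorted(L),4)
E
python3 - <<'E'
from h import *
im=cv2.imread("pics/top0.png")
for t in(140,150,160,165):
    P,R,v=cap(im,thr=t,zt=.025); print(t,rep(P))
P,R,v=cap(im,thr=155,zt=.0335); print("red",rep(R)); cv2.imwrite("pics/fit0.png",v)
print(manip.get_state()['q'])
E
```

```text
140 (array([0.4917, 0.018 , 0.025 ]), np.float64(36.5), array([0.0366, 0.0751]))
150 (array([0.4913, 0.0175, 0.025 ]), np.float64(36.3), array([0.0378, 0.0773]))
160 (array([0.4886, 0.0131, 0.025 ]), np.float64(36.2), array([0.0428, 0.0885]))
165 (array([0.4886, 0.0129, 0.025 ]), np.float64(36.3), array([0.0437, 0.0892]))
red (array([0.4969, 0.0051, 0.0335]), np.float64(29.6), array([0.0036, 0.012 ]))
[ 1.01860065e+00  3.13384897e-01  1.49834314e+00 -1.70702169e-05
  1.33101324e+00 -2.23340483e-01]
```

View pics/fit0.png

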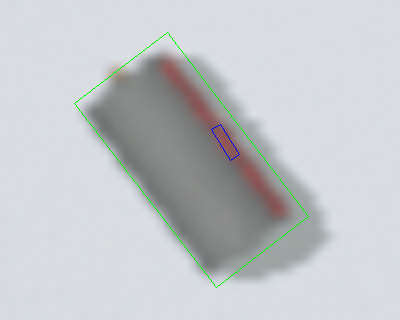

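```bash
python3 -m creep '[[[0.0,-0.35,0.46],[-55,0,0],1],[[0.0,-0.35,0.46],[-55,0,0],1],[[0.0,-0.35,0.46],[-55,0,0],1],[[0.0,-0.35,0.46],[-55,0,0],1],[[0.0,-0.35,0.46],[-55,0,0],1],[[0.0,-0.35,0.46],[-55,0,0],1],[[0.0,-0.35,0.46],[-55,0,0],1],[[0.0,-0.35,0.46],[-55,0,0],1],[[0.0,-0.35,0.46],[-55,0,0],1],[[0.0,-0.35,0.46],[-55,0,0],1]]' 20
cat >> h.py <<'E'
def goto(p,yaw):
    s=manip.get_state(); R=s['eef_rot']; d=R.T@(np.array(p)-s['position'])
    T=np.array([[0,np.cos(yaw),np.sin(yaw)],[0,np.sin(yaw),-np.cos(yaw)],[-1,0,0]])
    w=np.degrees(cv2.Rodrigues(R.T@T)[0].ravel())
    print("pos",s['position'].round(4),"t",s['time'],"w",round(s['width'],4),"F",s['ft_force'].round(1)); print("shift mm",(d*1000).round(1),"turn",w.round(1))
E
python3 -c "
from h import *
goto([.491,.0175,.1],np.radians(126.5)); print(manip.get_state()['q'].round(2))"
```

```text
time: 1.35
position: [0.4879, 0.0219, 0.231]
eef_rot: [[-0.001, -0.59, 0.808], [-0.001, 0.808, 0.59], [-1.0, -0.0, -0.001]]
ft_force: [0.3, 0.2, 0.1]
width: 0.0853
pos [0.4879 0.0219 0.231 ] t 1.35 w 0.0853 F [0.3 0.2 0.1]
shift mm [ 1.31e+02 -5.30e+00  1.00e-01] turn [-0.4 -0.1  0. ]
[-0.2   0.23  1.6  -0.    1.31 -2.4 ]
```

```bash
python3 -m creep '[[[0.06,-0.005,0],[0,0,0],1],[[0.12,-0.005,0],[0,0,0],1],[[0.17,-0.005,0],[0,0,0],1],[[0.2,-0.005,0],[0,0,0],1],[[0.21,-0.005,0],[0,0,0],1],[[0.21,-0.005,0],[0,0,0],0.3],[[0.21,-0.005,0],[0,0,0],0.3],[[0.21,-0.005,0],[0,0,0],0.3]]' 20
python3 - <<'E'
from h import *
goto([.491,.0175,.02],np.radians(126.5))
f=lambda x:cv2.resize(x,(400,320),interpolation=cv2.INTER_CUBIC)
a=manip.grab_frame("top");b=manip.grab_frame("scene")
cv2.imwrite("pics/c1.png",np.hstack([f(a[205:285,221:321]),f(b[179:219,247:297])]))
E
```

```text
time: 2.35
position: [0.4913, 0.0176, 0.0219]
eef_rot: [[0.001, -0.59, 0.808], [-0.001, 0.808, 0.59], [-1.0, -0.002, 0.0]]
ft_force: [0.6, -0.9, 0.4]
width: 0.0555
pos [0.4913 0.0176 0.0219] t 2.35 w 0.0555 F [ 0.6 -0.9  0.4]
shift mm [ 1.9  0.1 -0.3] turn [-0.4  0.   0.1]
```

View pics/c1.png

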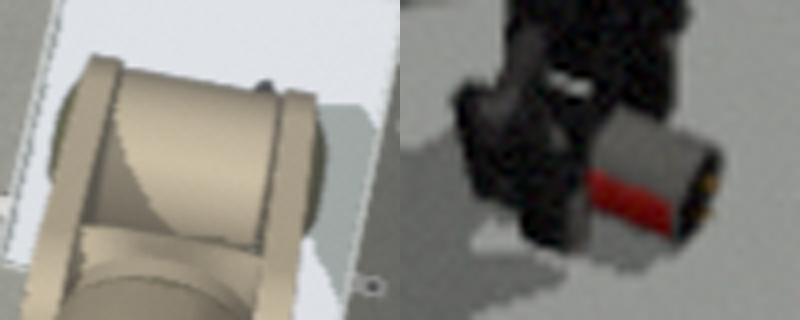

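```bash
python3 -m creep '[[[0.002,0,0],[0,0,0],-0.02],[[0.002,0,0],[0,0,0],-0.02],[[0.002,0.0025,0],[0,0,0],-0.02],[[0.002,0.005,0],[0,0,0],-0.02],[[0.002,0.0075,0],[0,0,0],-0.02],[[0.002,0.01,0],[0,0,0],-0.02],[[0.002,0.0125,0],[0,0,0],-0.02],[[0.002,0.015,0],[0,0,0],-0.02],[[0.002,0.015,0],[0,0,0],-0.02],[[0.002,0.015,0],[0,0,0],-0.02]]' 20
python3 - <<'E'
from h import *
goto([.491,.0175,.02],np.radians(126.5))
f=lambda x:cv2.resize(x,(600,480),interpolation=cv2.INTER_CUBIC)
b=manip.grab_frame("scene")
cv2.imwrite("pics/c2.png",f(b[174:222,245:305]))
E
```

```text
time: 3.7
position: [0.4822, 0.0297, 0.0196]
eef_rot: [[0.0, -0.59, 0.808], [-0.001, 0.808, 0.59], [-1.0, -0.001, -0.0]]
ft_force: [0.2, -0.2, 0.9]
width: 0.0417
pos [0.4822 0.0297 0.0196] t 3.7 w 0.0417 F [ 0.2 -0.2  0.9]
shift mm [ -0.4 -15.   -0.1] turn [-0.4 -0.   0.1]
```

View pics/c2.png

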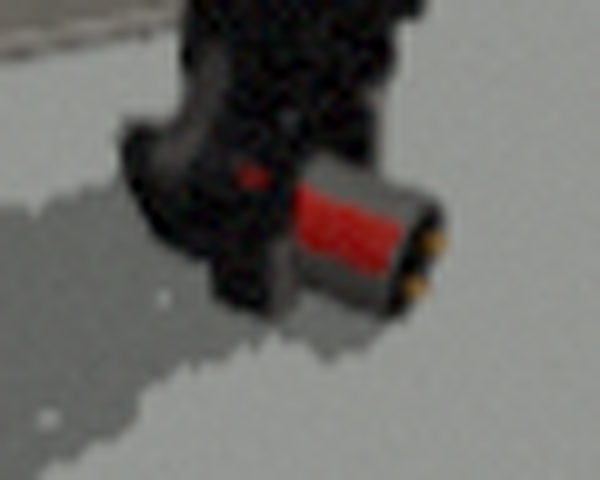

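```bash
cat >> h.py <<'E'
def roll(b,c,yaw=126.5,offs=(16,20,24,28),z=.0335,show=True):
    # c: approx centre xy; axis heading = yaw-90. profile across the cylinder in scene view at points along the axis
    h=np.radians(yaw-90); ax=np.array([np.cos(h),np.sin(h),0]); cam=-K("scene")[1].T@K("scene")[2]
    out=[]
    for o in offs:
        p=np.array([c[0],c[1],z])+o/1000*ax; v=cam-p; v-=ax*(v@ax); v/=np.linalg.norm(v)
        n=np.cross(ax,v); n*=np.sign(n[2]); el=np.degrees(np.arctan2(v[2],np.hypot(v[0],v[1])))
        s=np.arange(-26,26.1,.5); px=np.array([proj("scene",p+n*t/1000) for t in s],np.float32)
        q=cv2.remap(b,px[:,0].reshape(1,-1),px[:,1].reshape(1,-1),cv2.INTER_LINEAR)[0].astype(int)
        rd=q[:,2]-q[:,1]; i=np.where(rd>rd.max()/2)[0]
        out.append((o,el.round(1),rd.max(),s[i[0]],s[i[-1]]))
        print(out[-1]); 
        if show: print(' '.join(f"{t:.0f}:{a}" for t,a in zip(s[::2],q[::2,1])))
E
python3 - <<'E'
from h import *
b=manip.grab_frame("scene")
c=np.array([.491,.0175])+.012*np.array([-.594,.804])
roll(b,c)
E
```

```text
(16, np.float64(54.0), np.int64(114), np.float64(-4.5), np.float64(8.5))
-26:99 -25:100 -24:101 -23:101 -22:102 -21:102 -20:102 -19:100 -18:98 -17:88 -16:77 -15:67 -14:56 -13:46 -12:43 -11:46 -10:49 -9:50 -8:51 -7:51 -6:47 -5:39 -4:30 -3:23 -2:20 -1:20 0:21 1:23 2:25 3:28 4:30 5:31 6:32 7:37 8:51 9:63 10:72 11:78 12:82 13:82 14:82 15:81 16:78 17:75 18:72 19:66 20:63 21:63 22:64 23:66 24:72 25:81 26:87
(20, np.float64(54.0), np.int64(117), np.float64(-5.0), np.float64(8.0))
-26:100 -25:99 -24:100 -23:100 -22:101 -21:101 -20:101 -19:99 -18:93 -17:86 -16:75 -15:62 -14:48 -13:45 -12:45 -11:46 -10:48 -9:51 -8:52 -7:48 -6:43 -5:34 -4:24 -3:15 -2:15 -1:19 0:22 1:24 2:25 3:25 4:25 5:25 6:31 7:43 8:56 9:67 10:75 11:84 12:84 13:84 14:83 15:83 16:85 17:89 18:98 19:108 20:118 21:127 22:135 23:136 24:137 25:139 26:143
(24, np.float64(54.0), np.int64(113), np.float64(-5.0), np.float64(8.5))
-26:98 -25:99 -24:100 -23:100 -22:100 -21:100 -20:99 -19:96 -18:92 -17:81 -16:68 -15:54 -14:48 -13:44 -12:44 -11:45 -10:46 -9:47 -8:47 -7:44 -6:37 -5:29 -4:21 -3:19 -2:17 -1:15 0:19 1:26 2:29 3:29 4:28 5:30 6:35 7:43 8:55 9:66 10:75 11:80 12:84 13:84 14:81 15:79 16:85 17:97 18:110 19:122 20:135 21:145 22:147 23:148 24:149 25:149 26:149
(28, np.float64(54.0), np.int64(91), np.float64(-4.5), np.float64(8.5))
-26:117 -25:107 -24:101 -23:101 -22:99 -21:100 -20:102 -19:102 -18:94 -17:85 -16:76 -15:60 -14:44 -13:40 -12:43 -11:45 -10:47 -9:49 -8:50 -7:48 -6:47 -5:43 -4:36 -3:32 -2:32 -1:35 0:39 1:41 2:42 3:42 4:41 5:41 6:42 7:52 8:60 9:68 10:76 11:82 12:83 13:83 14:83 15:80 16:79 17:86 18:103 19:119 20:130 21:139 22:148 23:149 24:149 25:149 26:149
```

Scene view: the band centre faces the camera, about 36° short of the top, so it has rolled about 39°. About 11 mm more rolling is needed.

```bash
python3 -m creep '[[[0,0.002,0],[0,0,0],-0.02],[[0,0.004,0],[0,0,0],-0.02],[[0,0.006,0],[0,0,0],-0.02],[[0,0.008,0],[0,0,0],-0.02],[[0,0.0095,0],[0,0,0],-0.02],[[0,0.011,0],[0,0,0],-0.02],[[0,0.011,0],[0,0,0],-0.02],[[0,0.011,0],[0,0,0],-0.02],[[0,0.011,0],[0,0,0],-0.02]]' 20
python3 - <<'E'
from h import *
goto([.491,.0175,.02],np.radians(126.5))
b=manip.grab_frame("scene")
c=np.array([.491,.0175])+.025*np.array([-.594,.804])
roll(b,c,offs=(20,24,28))
cv2.imwrite("pics/c3.png",cv2.resize(b[174:222,245:305],(600,480),interpolation=cv2.INTER_CUBIC))
E
```

```text
time: 4.92
position: [0.4758, 0.0385, 0.0195]
eef_rot: [[0.0, -0.59, 0.808], [-0.001, 0.808, 0.59], [-1.0, -0.001, -0.0]]
ft_force: [0.0, 0.5, 0.1]
width: 0.0419
pos [0.4758 0.0385 0.0195] t 4.925 w 0.0419 F [0.  0.5 0.1]
shift mm [ -0.4 -25.9  -0.1] turn [-0.4 -0.   0.1]
(20, np.float64(53.5), np.int64(124), np.float64(2.5), np.float64(13.5))
-26:100 -25:100 -24:101 -23:99 -22:97 -21:93 -20:86 -19:74 -18:61 -17:52 -16:45 -15:42 -14:43 -13:45 -12:47 -11:49 -10:52 -9:56 -8:60 -7:63 -6:66 -5:69 -4:71 -3:74 -2:77 -1:77 0:74 1:69 2:62 3:50 4:37 5:31 6:26 7:23 8:24 9:26 10:28 11:32 12:36 13:47 14:65 15:84 16:98 17:112 18:127 19:135 20:138 21:141 22:143 23:144 24:145 25:147 26:149
(24, np.float64(53.5), np.int64(121), np.float64(2.0), np.float64(14.0))
-26:100 -25:101 -24:101 -23:100 -22:100 -21:94 -20:88 -19:80 -18:63 -17:47 -16:40 -15:43 -14:48 -13:50 -12:51 -11:53 -10:56 -9:59 -8:61 -7:63 -6:66 -5:68 -4:72 -3:76 -2:77 -1:76 0:73 1:66 2:56 3:46 4:37 5:31 6:28 7:28 8:28 9:27 10:27 11:27 12:36 13:44 14:56 15:81 16:104 17:124 18:135 19:146 20:149 21:149 22:149 23:148 24:149 25:149 26:149
(28, np.float64(53.5), np.int64(105), np.float64(3.0), np.float64(14.0))
-26:106 -25:104 -24:102 -23:100 -22:99 -21:98 -20:92 -19:82 -18:70 -17:58 -16:47 -15:39 -14:44 -13:48 -12:51 -11:53 -10:55 -9:58 -8:62 -7:64 -6:66 -5:67 -4:70 -3:73 -2:75 -1:74 0:69 1:66 2:58 3:47 4:38 5:35 6:34 7:35 8:35 9:35 10:34 11:36 12:38 13:46 14:62 15:80 16:99 17:119 18:136 19:142 20:146 21:149 22:149 23:150 24:149 25:149 26:149
```

View pics/c3.png

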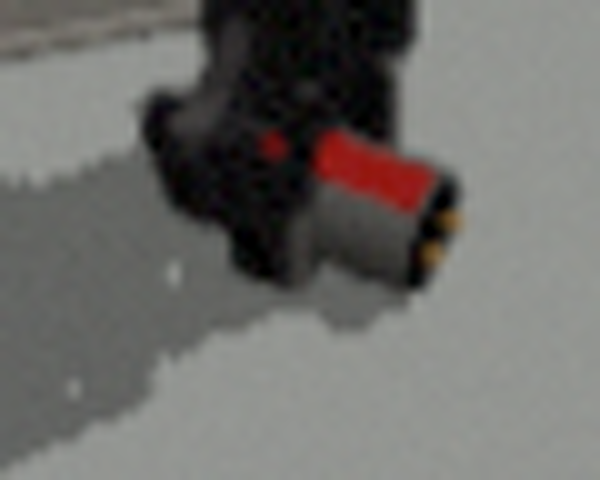

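Scene view: the red band's centre is about 37° from the view direction, against 36.5° for straight up, so the line is on top within a few degrees. The jaws are about 3 mm off-centre, so I centre them, let the capacitor lie, then close.

```bash
python3 -m creep '[[[0,-0.0015,0],[0,0,0],-0.02],[[0,-0.003,0],[0,0,0],-0.02],[[0,-0.003,0],[0,0,0],-0.02],[[0,-0.003,0],[0,0,0],-0.02],[[0,-0.003,0],[0,0,0],-0.02],[[0,-0.003,0],[0,0,0],-0.1],[[0,-0.003,0],[0,0,0],-0.2],[[0,-0.003,0],[0,0,0],-0.5],[[0,-0.003,0],[0,0,0],-1],[[0,-0.003,0],[0,0,0],-1]]' 40
python3 - <<'E'
from h import *
goto([.491,.0175,.02],np.radians(126.5))
b=manip.grab_frame("scene")
c=np.array([.491,.0175])+.025*np.array([-.594,.804])
roll(b,c,offs=(20,24,28))
cv2.imwrite("pics/c4.png",cv2.resize(b[174:222,245:305],(600,480),interpolation=cv2.INTER_CUBIC))
E
```

```text
time: 6.22
position: [0.4775, 0.0361, 0.0197]
eef_rot: [[0.0, -0.59, 0.808], [-0.001, 0.808, 0.59], [-1.0, -0.001, -0.0]]
ft_force: [-1.7, 0.2, 4.9]
width: 0.0338
pos [0.4775 0.0361 0.0197] t 6.225 w 0.0338 F [-1.7  0.2  4.9]
shift mm [ -0.3 -23.   -0.1] turn [-0.4 -0.   0.1]
(20, np.float64(53.5), np.int64(124), np.float64(2.5), np.float64(13.5))
-26:101 -25:101 -24:101 -23:100 -22:98 -21:95 -20:87 -19:75 -18:62 -17:54 -16:47 -15:43 -14:46 -13:49 -12:52 -11:55 -10:57 -9:60 -8:62 -7:65 -6:67 -5:69 -4:73 -3:74 -2:76 -1:75 0:70 1:65 2:54 3:39 4:24 5:24 6:24 7:24 8:25 9:25 10:26 11:30 12:35 13:48 14:66 15:84 16:105 17:123 18:139 19:143 20:146 21:148 22:148 23:148 24:148 25:148 26:148
(24, np.float64(53.5), np.int64(120), np.float64(2.0), np.float64(13.0))
-26:101 -25:101 -24:100 -23:99 -22:98 -21:92 -20:86 -19:78 -18:64 -17:51 -16:43 -15:43 -14:44 -13:47 -12:49 -11:51 -10:55 -9:60 -8:64 -7:66 -6:68 -5:70 -4:73 -3:77 -2:77 -1:76 0:74 1:66 2:57 3:47 4:39 5:34 6:31 7:31 8:31 9:29 10:29 11:30 12:44 13:59 14:76 15:98 16:118 17:133 18:140 19:147 20:149 21:148 22:147 23:148 24:148 25:149 26:149
(28, np.float64(53.5), np.int64(102), np.float64(2.5), np.float64(13.0))
-26:99 -25:100 -24:101 -23:101 -22:99 -21:97 -20:91 -19:81 -18:69 -17:59 -16:49 -15:42 -14:45 -13:47 -12:48 -11:51 -10:55 -9:58 -8:59 -7:61 -6:65 -5:67 -4:68 -3:71 -2:75 -1:75 0:70 1:67 2:61 3:51 4:41 5:37 6:35 7:35 8:37 9:37 10:37 11:43 12:48 13:61 14:80 15:99 16:114 17:127 18:140 19:143 20:148 21:151 22:150 23:150 24:150 25:149 26:148
```

View pics/c4.png

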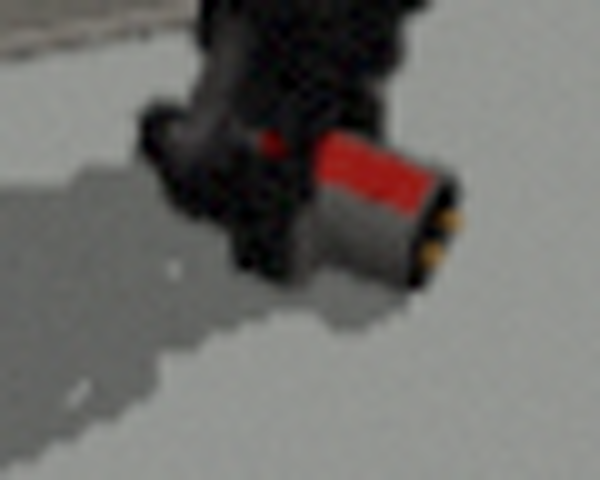

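```bash
python3 -m creep '[[[-0.005,0,0],[0,0,0],-1],[[-0.02,0,0],[0,0,0],-1],[[-0.04,0,0],[0,0,0],-1],[[-0.06,0,0],[0,0,0],-1],[[-0.08,0,0],[0,0,0],-1],[[-0.1,0,0],[0,0,0],-1],[[-0.12,0,0],[0,0,0],-1],[[-0.133,0,0],[0,0,0],-1],[[-0.135,0,0],[0,0,0],-1],[[-0.135,0,0],[0,0,0],-1]]' 40
python3 - <<'E'
from h import *
goto([.491,.0175,.02],np.radians(126.5))
b=manip.grab_frame("scene")
p=proj("scene",[.4775,.0361,.1685]).astype(int); print(p)
c=np.array([.491,.0175])+.023*np.array([-.594,.804])
roll(b,c,offs=(20,24,28),z=.1685)
x,y=p[0]-30,p[1]-24
cv2.imwrite("pics/c5.png",cv2.resize(b[y:y+48,x:x+60],(600,480),interpolation=cv2.INTER_CUBIC)); cv2.imwrite("pics/c5full.png",b)
E
```

```text
time: 7.52
position: [0.4772, 0.0363, 0.1544]
eef_rot: [[-0.0, -0.59, 0.808], [-0.001, 0.808, 0.59], [-1.0, -0.001, -0.001]]
ft_force: [-0.4, 0.5, -0.1]
width: 0.0337
pos [0.4772 0.0363 0.1544] t 7.525 w 0.0337 F [-0.4  0.5 -0.1]
shift mm [ 1.344e+02 -2.320e+01  1.000e-01] turn [-0.4 -0.   0. ]
[274 156]
(20, np.float64(49.6), np.int64(127), np.float64(5.0), np.float64(15.5))
-26:98 -25:99 -24:100 -23:101 -22:99 -21:96 -20:92 -19:87 -18:81 -17:68 -16:56 -15:49 -14:45 -13:42 -12:44 -11:47 -10:50 -9:52 -8:56 -7:57 -6:59 -5:61 -4:64 -3:68 -2:70 -1:72 0:74 1:76 2:76 3:68 4:60 5:50 6:39 7:29 8:26 9:23 10:21 11:20 12:19 13:26 14:34 15:46 16:61 17:77 18:86 19:94 20:98 21:99 22:100 23:98 24:97 25:96 26:97
(24, np.float64(49.6), np.int64(123), np.float64(5.0), np.float64(15.5))
-26:99 -25:98 -24:97 -23:97 -22:97 -21:96 -20:93 -19:89 -18:77 -17:64 -16:54 -15:46 -14:40 -13:40 -12:41 -11:45 -10:50 -9:55 -8:57 -7:60 -6:61 -5:61 -4:62 -3:66 -2:71 -1:74 0:75 1:75 2:72 3:68 4:59 5:45 6:33 7:30 8:27 9:26 10:25 11:25 12:28 13:31 14:38 15:49 16:59 17:71 18:82 19:89 20:94 21:97 22:97 23:97 24:97 25:97 26:97
(28, np.float64(49.6), np.int64(107), np.float64(5.5), np.float64(16.0))
-26:100 -25:93 -24:95 -23:97 -22:98 -21:97 -20:95 -19:87 -18:79 -17:66 -16:51 -15:41 -14:41 -13:42 -12:44 -11:46 -10:48 -9:52 -8:57 -7:60 -6:62 -5:63 -4:64 -3:66 -2:67 -1:70 0:73 1:74 2:76 3:73 4:69 5:64 6:54 7:46 8:43 9:41 10:37 11:35 12:31 13:32 14:34 15:41 16:56 17:70 18:82 19:91 20:97 21:97 22:97 23:97 24:97 25:97 26:97
```

View pics/c5.png

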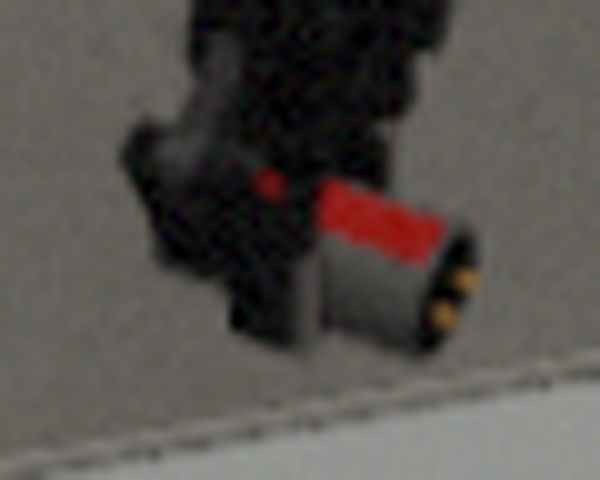

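View pics/c5full.png

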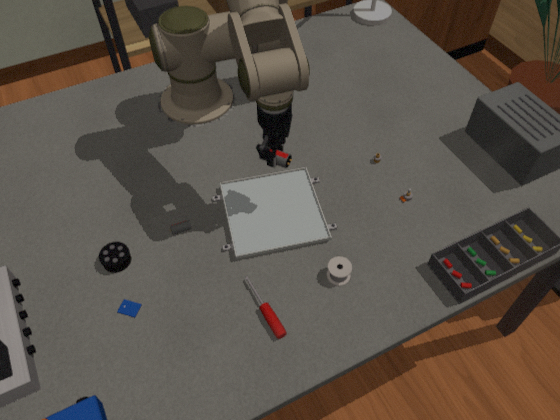

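```bash
python3 -m creep '[[[0,0,0],[0,0,0],-1],[[0,0,0],[0,0,0],-1],[[0,0,0],[0,0,0],-1],[[0,0,0],[0,0,0],-1]]' 40
python3 - <<'E'
from h import *
b=manip.grab_frame("scene"); c=np.array([.491,.0175])+.023*np.array([-.594,.804])
roll(b,c,offs=(14,17,20,23,26,29,32),z=.1685,show=False)
# red band direction (visible part) vs projection of a level line
m=((b[...,2].astype(int)-b[...,1])>50).astype(np.uint8); m[:140]=0;m[175:]=0;m[:,:272]=0;m[:,300:]=0
S=cv2.resize(b[140:175,268:303],None,fx=10,fy=10,interpolation=cv2.INTER_CUBIC).astype(int)
mm=((S[...,2]-S[...,1])>55).astype(np.uint8); k=max(cv2.findContours(mm,0,2)[0],key=cv2.contourArea)
x,y,w,h=cv2.boundingRect(k); r=[]
for t in (-1,1):
    pts=np.array([(i,(np.where(mm[:,i])[0][0] if t<0 else np.where(mm[:,i])[0][-1])) for i in range(x+int(.25*w),x+int(.75*w))])
    r.append(np.degrees(np.arctan(np.polyfit(pts[:,0],pts[:,1],1)[0])))
print("band edge slopes",np.round(r,1))
a=np.array([np.cos(np.radians(36.5)),np.sin(np.radians(36.5)),0]);p0=np.array([c[0],c[1],.186])
for tilt in(-8,-4,0,4,8):
    d=a*np.cos(np.radians(tilt))+np.array([0,0,np.sin(np.radians(tilt))]); q=proj("scene",p0+.033*d)-proj("scene",p0+.012*d); print(tilt,np.degrees(np.arctan2(q[1],q[0])).round(1))
s=manip.get_state(); print(s['time'],s['position'].round(4),s['width'],s['ft_force'].round(1),abs(s['qvel']).max())
t0=cv2.imread("pics/scene0.png"); df=cv2.absdiff(t0,b).max(2)
for n,(u,v) in dict(reel=(340,270),driver=(267,308),pot=(408,195),jack=(378,157),mica=(129,308),tin=(115,257)).items(): print(n,(df[v-15:v+15,u-15:u+15]>60).sum())
E
```

```text
time: 8.07
position: [0.4771, 0.0363, 0.1541]
eef_rot: [[-0.001, -0.59, 0.808], [-0.001, 0.808, 0.59], [-1.0, -0.0, -0.001]]
ft_force: [0.5, 0.6, -1.4]
width: 0.0339
(14, np.float64(49.6), np.int64(118), np.float64(5.0), np.float64(15.5))
(17, np.float64(49.6), np.int64(126), np.float64(5.0), np.float64(15.5))
(20, np.float64(49.6), np.int64(127), np.float64(5.0), np.float64(16.0))
(23, np.float64(49.6), np.int64(125), np.float64(5.0), np.float64(15.5))
(26, np.float64(49.6), np.int64(120), np.float64(5.0), np.float64(15.0))
(29, np.float64(49.6), np.int64(99), np.float64(6.5), np.float64(15.5))
(32, np.float64(49.6), np.int64(29), np.float64(12.0), np.float64(16.0))
band edge slopes [19.7 20. ]
-8 24.9
-4 22.2
0 19.5
4 16.6
8 13.7
8.125 [0.4771 0.0363 0.1541] 0.03384507059517134 [-0.3  0.6 -1.6] 0.0029814759715372716
reel 0
driver 0
pot 0
jack 0
mica 0
tin 0
```

Level within about 1°, steady, and no bystander moved. I'm handing in.

```bash
python3 -c "
from cell import manip
manip.sign_off()"
```

```text
the job is handed in; nothing more can be done
```

I caged the larger capacitor loosely between the jaws and rolled it about 23 mm along the tray floor until the red line was on top. I let it lie for over half a second, gripped it at 40 N and lifted it straight up. The job was handed in at about 8.1 s of the 45 s allowed.

My last checks, from the scene camera and the arm's readings:
- **Red line:** within about 4° of straight up.
- **Level:** the capacitor's length is level to about 1°.
- **Height:** its centre is about 15 cm above the tray floor, which leaves about 13 cm of air. This is worked out from how far the arm rose, not measured in the image.
- **Grip:** the opening is steady at about 34 mm and the arm is still.
- **Other parts:** no change at any of the six bystanders in the picture.

None of the checks failed or disagreed. The top camera was blocked by the arm from the first descent on, so everything after that relied on the scene camera alone.

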